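Shut the lid of the UV exposure unit and start the exposure

ROBOT

A 6-joint arm with a two-finger parallel gripper is mounted at the origin on the work surface. World frame = base frame: x ahead of the robot, y to its left, z up, the work surface at z = 0. Lengths are in mm, angles in rad, forces in N, time in s.
With the tool pointing down it reaches from about 250 to 725 mm from the base axis. Payload 4 kg.
Tool frame: the origin (TCP) lies midway between the tips of the shut fingers; the grasp point (between the pads) lies ctrl.hold_point_z behind it (ctrl.hold_point_z is the distance from the TCP to the grasp point, in mm); z points along the fingers, y is the line along which they close (so a half turn about z gives the same grasp; the last joint's range is limited). The gripper opens to 85 mm and grips with 20 to 120 N. Pads are 22 mm wide; open, the fingers measure 114 mm over their backs; the gripper's body (76 mm by 85 mm) begins 54 mm behind the grasp point. The pads swing forward as they close: fully open they stand 13 mm farther back than shut.
Start: joints at [1.258, 0.241, 0.005, 1.335, 0, 1.571], TCP at [153.86, 475.738, 231.306] pointing down, gripper open.
Joint ranges: [-2.72, 2.72], [-1.05, 1.87], [-1.09, 1.28], [-1.99, 2.15], [-1.42, 1.44], [-3.14, 3.14]. Speed limits (rad/s): [2.79, 2.79, 3.14, 3.14, 3.14, 3.14].

INTERFACE

Orientations are given as a rotation vector (axis times angle).
In Python, from cell import ctrl, read_camera, calibration gives the robot as it stands.
- The arm moves only by the tool move_arm, never from a script. Its argument "plan" is a list of rows, each a list of 6 numbers: the shift along the tool's x, y, z in m, then the turn, a rotation vector about the tool's x, y, z in rad. In form: [[tx, ty, tz, rx, ry, rz], ...]. A call has 1 to 8 rows; each row is the pose to reach, as a shift and turn from the pose commanded when the call began, along the tool's axes at that moment; what a row does not reach only later rows make up. A row lasts 1/12 s, in which the tool goes at most 41.7 mm and 7.16 degrees, less where a joint would pass 70% of its speed; a pose out of reach is approached as far as the arm can. A call with a gripper value outside its range is refused whole. "grip" is the opening, from 0 (shut) to 1 (fully open), set as the call begins (left out, the last holds). The fingers move at their own pace and stop on an object; "squeeze" is the grip in N (left out, the last holds). Time passes only in rows, so rows that repeat a pose let the fingers close. It gives the time, the measured TCP pose, the force, the opening and the grip force at its end, in the units of the state.
- ctrl.get_state(): the state, without advancing time (a new reading comes with each control period).
- read_camera(name): name is "scene" or "top" or "wrist"; returns the picture (384x512x3 uint8, red, green, blue); there is no depth.
- calibration(name): a dict with "fx", "fy", "cx", "cy" (pixels), "T" (4x4, takes a point from camera to world coordinates). Camera axes: x right, y up, looking along -z (the intrinsics and any distortion apply to the point x, -y, -z); pixel columns grow to the right and rows downward; lengths in mm; the calibration is good to about 2 mm. A picture is of the moment at which its call begins: read the wrist's pose just before it. calibration takes no time and is no camera call; for the wrist camera it gives the pose at the moment of the call.
- ctrl.finish_job(): hands the job in; it is judged then, once.
The state is a dict: "clock": time; "joints": joint angles; "qd": joint speeds; "effort": joint torques, N m; "position": TCP position; "tcp_rot": TCP orientation; "contact_force": force on the tool from outside, world axes, zero at the start; "ft_torque": the same for the moment, N m; "opening": opening from 0.0 (shut) to 1.0 (fully open); "grasp_force": force on a finger pad.
Only numpy, scipy, OpenCV 4.12 (cv2) and the standard library are available. Lean on these libraries where they do the work, as an engineer would, in place of code of your own. Each camera call takes 0.05 s, during which the arm holds its last target. There are 200 camera calls.

TASK

The circuit board lies ready on the glass of the UV exposure unit. With the fingertips push the raised lid down until it is fully shut, without letting it slam, and only then press the large round start button at the end of the front panel right in and let it go. Lift nothing: leave the board where it lies, and do not disturb the small stop button, the timer knob or the things standing around the unit.

Things in the scene. Friction and masses are not known exactly. Their poses are not given: they have to be found in the camera images.
- unit: grey UV exposure unit, fixed on the bench. Origin on the bench under it; x runs from the front panel (roughly facing the robot) to the hinged back, y along the hinge line, z up. Case x -125 to +110, y -155 to +155 mm; top rim and flat front panel (x -125 to -63 mm) 75 mm up; glass under the lid 62 mm up. On the panel from -y to +y: start, stop, timer knob, display, mains rocker
- lid (a joint): lid opening, rad: 0 = fully shut, growing as its front edge rises; starts at 0.75 to 1.2. Stiff hinge: the lid stays at any angle where it is left; pushing it shut takes about 2 to 7 N at 130 mm from the hinge. Grey plate, 158 mm from hinge to front edge, 300 mm along the hinge, outer face 28 mm off the hinge plane, foam beneath; a black lip 5 mm deep, 70 mm long at mid front edge
- lid_hinge (a point): middle of the hinge line, at (+95, 0, 75) mm in the unit's frame. Its axes turn with the lid and equal the unit's when the lid is shut: y is the hinge line, -x runs along the lid towards its front edge, z is normal to the lid and points out of its outer face.
- lid_edge (a point): middle of the lid's front edge, on the outer face: at (-158, 0, +28) mm in the frame of lid_hinge. With the lid shut it is 103 mm above the bench
- start (a joint): travel of the start button, m: 0 = released, 0.005 = fully in (downwards). It springs back by itself; about 1.5 N starts it and 5 N presses it fully in
- start_top (a point): centre of the top of the start button, the larger of the two round black buttons: 22 mm in diameter, facing up, 9 mm proud of the panel (84 mm above the bench), at x -97, y -115 mm in the unit's frame, 34 mm in front of the lid's front face when the lid is shut
- stop (a joint): travel of the stop button, m, same kind as start; not to be pressed
- stop_top (a point): centre of the top of the stop button, 12 mm in diameter, at x -97, y -40 mm in the unit's frame, 84 mm above the bench
- timer (a joint): angle of the timer knob, rad; it is already set and is not to be turned
- timer_mark (a point): pointer end on the top rim of the round black timer knob, 16 mm off its axis and turning with it. The knob is 38 mm in diameter, its axis at x -97, y +40 mm in the unit's frame, its top 94 mm above the bench
- board: bare tan circuit board, 70 x 100 x 1.6 mm, lying loose on the glass; origin at the centre of its underside. The shut lid clears it by 3 mm
- reel: reel of bright solder wire with grey flanges, 60 mm in diameter, 46 mm tall, standing loose beside the unit; origin at the centre of its underside
- flux: white bottle of flux with a black cap, 42 mm in diameter, 95 mm tall, standing loose beside the unit; origin at the centre of its underside
- cutters: side cutters with blue grips, about 130 mm long, 56 mm wide, 12 mm thick, lying loose in front of the unit; origin at the pivot, x towards the jaws
Not all that is in view belongs to the job. There is more than one size of the board; the one meant has the size given above.

How it is judged (in metres and radians):
On the way, in this order (a step that is already met when the one before it is completed fails the run):
1. the lid is pushed fully shut (value of joint lid below 0.02 rad), for 0.2 s.
2. with the lid shut, the start button is pressed right in (value of joint start above 0.004 m and value of joint lid below 0.02 rad), for 0.05 s.
At the end, for the whole second after the job is handed in: The lid is fully shut (within 0.02 rad, about 3 mm at its front edge), the start button has been pressed in and has come back up (less than 1.5 mm in), and the board lies still within 12 mm of where it lay (value of joint lid below 0.02 rad and value of joint start below 0.0015 m and distance of board from where it was at the start of the episode below 0.012 m and linear speed of board below 0.02 m/s); the robot touches nothing.
It fails at once if the start button is pressed (over 2 mm) while the lid is still open (over 0.05 rad) (value of joint start above 0.002 m and value of joint lid above 0.05 rad).
It fails at once if the lid slams or is flung (closing faster than 2.5 rad/s), or is lifted farther open (past 1.4 rad) (velocity of joint lid below -2.5 rad/s or value of joint lid above 1.4 rad).
It fails at once if the stop button is pressed (over 2 mm) or the timer knob turned (its pointer end moves over 6 mm) (value of joint stop above 0.002 m or distance of timer_mark from where it was at the start of the episode above 0.006 m).
It fails at once if the board is shifted or lifted off the glass (over 12 mm) (distance of board from where it was at the start of the episode above 0.012 m).
It fails at once if the solder reel, the flux bottle or the cutters are moved (over 20 mm) (distance of any of reel, flux, cutters from where it was at the start of the episode above 0.02 m).
It also fails if it takes over 42 s, if anything falls off the work surface, if the arm or the gripper's body presses on something with over 40 N, if the wrist force passes 120 N, or if a joint passes its speed limit or range.

## Working session

There is one attempt and no reset: what is moved stays moved. The work goes in short steps, Python scripts to look and compute and a tool call to move; the robot and the scene stay as the last step left them, time stands still between calls to the robot, and variables do not carry over. Pictures are saved under pics/ and viewed, at most 10 in all, crops included, and the job is handed in when it is done.

Besides the shell and the picture viewer there is one more tool, called after "Emit:" in YAML: its name, and indented under it one key for each argument. move_arm: Moves the arm, as the interface text tells. Its arguments: {"type":"object","properties":{"plan":{"type":"array"},"grip":{"type":"number"},"squeeze":{"type":"number"}},"required":["plan"]}

```bash
mkdir -p pics
python3 - <<'E'
from cell import ctrl, read_camera, calibration
import cv2,numpy as np
for n in ("scene","top"):
    im=read_camera(n); cv2.imwrite(f"pics/{n}0.png",im[:,:,::-1])
    c=calibration(n); print(n,{k:(np.round(v,3).tolist()) for k,v in c.items()})
print(ctrl.get_state(), ctrl.hold_point_z)
E
```

```text
scene {'fx': 395.934, 'fy': 395.934, 'cx': 257.129, 'cy': 188.235, 'T': [[-0.618, -0.543, 0.568, 1075.499], [0.786, -0.42, 0.454, 512.207], [-0.008, 0.727, 0.687, 773.799], [0.0, 0.0, 0.0, 1.0]]}
top {'fx': 372.425, 'fy': 372.425, 'cx': 254.731, 'cy': 191.856, 'T': [[-0.003, 0.995, -0.101, 413.227], [-1.0, -0.001, 0.019, 69.15], [0.019, 0.101, 0.995, 1173.186], [0.0, 0.0, 0.0, 1.0]]}
{'clock': 0.1, 'joints': array([ 1.25801643e+00,  2.41305716e-01,  3.86435198e-03,  1.33518287e+00,
       -1.18634536e-05,  1.57083905e+00]), 'qd': array([ 0.000276  , -0.00281274,  0.00380697,  0.00069671, -0.00057324,
       -0.00054789]), 'effort': array([-5.97323178e-04, -3.73137295e+01,  2.53010577e+01,  1.08912773e-02,
       -2.49860369e-05, -5.36352445e-06]), 'position': array([153.68481759, 475.21096007, 230.51997041]), 'tcp_rot': array([-4.89336782e-01, -3.10297131e+00,  2.83889132e-03]), 'contact_force': array([ 0.2756401 ,  0.16196999, -0.21626894]), 'ft_torque': array([ 0.00494563, -0.01949798, -0.02258338]), 'grasp_force': 0.0, 'opening': 0.9981512858090835} 18.700000000000003
```

View pics/scene0.png

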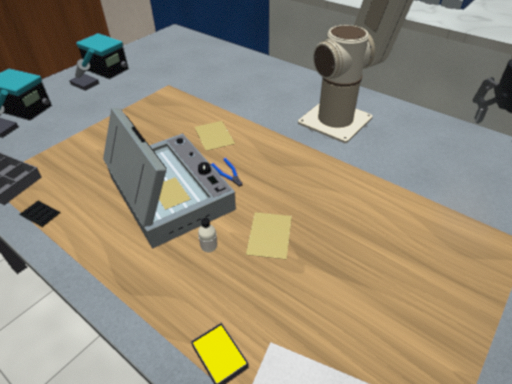

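View pics/top0.png

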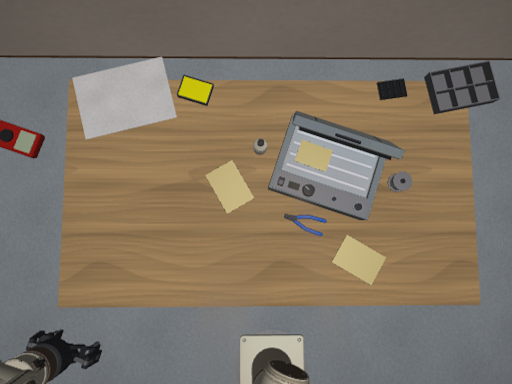

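The top view shows the unit at about (335,165). On its panel are the mains rocker (281,182), the display (293,185), the knob (308,190), stop (334,198) and start (358,207). The flux is at (260,146), the reel at (400,181) and the cutters at (305,222). There are three tan boards; the one on the glass (313,155) is the one meant, and the two on the bench are decoys. I'll confirm this in an enlarged crop.

Run:
```python
import cv2
im=cv2.imread("pics/top0.png")[100:240,250:420]
cv2.imwrite("pics/top0c.png",cv2.resize(im,None,fx=4,fy=4,interpolation=cv2.INTER_CUBIC))
```

```text
(no output)
```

View pics/top0c.png

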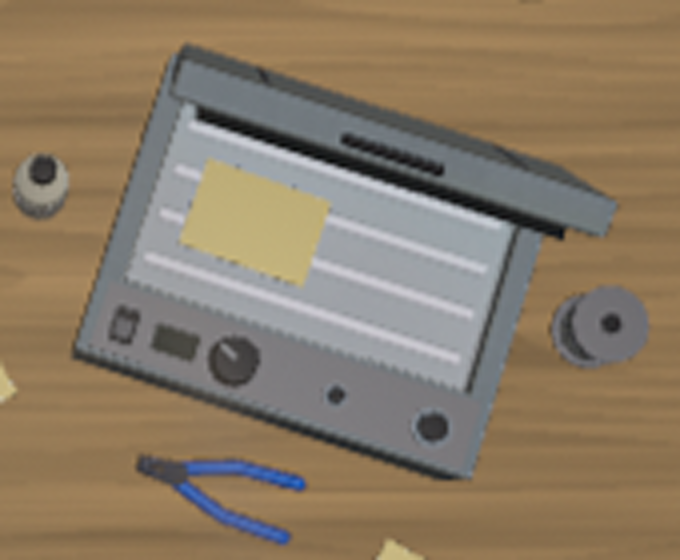

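The start button is the large round one at crop (432,427), stop the smaller one at (336,395), and the knob is at (234,360). The board on the glass is 70x100. The lid's outer front edge runs from about (180,62) to (615,205) in the crop.

```bash
cat > h.py <<'E'
import numpy as np
from cell import ctrl, calibration
def ray(n,u,v,c=None):
    c=c or calibration(n); T=np.array(c["T"])
    d=T[:3,:3]@[(u-c["cx"])/c["fx"],-(v-c["cy"])/c["fy"],-1]
    return T[:3,3],d
def onz(n,u,v,z,c=None):
    o,d=ray(n,u,v,c); return o+d*(z-o[2])/d[2]
E
python3 - <<'E'
from h import *
f=lambda a,b:(250+a/4-.375,100+b/4-.375)
P=[((432,427),84,(-97,-115)),((336,395),84,(-97,-40)),((234,361),94,(-97,40)),((75,350),75,(-125,155)),((468,475),75,(-125,-155))]
W=np.array([onz("top",*f(*p),z)[:2] for p,z,_ in P]); U=np.array([u for *_,u in P],float)
a=W-W.mean(0);b=U-U.mean(0)
th=np.arctan2((b[:,0]*a[:,1]-b[:,1]*a[:,0]).sum(),(a*b).sum())
R=np.array([[np.cos(th),-np.sin(th)],[np.sin(th),np.cos(th)]]);t=W.mean(0)-R@U.mean(0)
print("yaw",th,"t",t,"res",np.round(W-(U@R.T+t),1).tolist(),"start",W[0])
R3=np.eye(3);R3[:2,:2]=R;t3=np.array([*t,0])
for n,px,y in (("top",f(182,60),150),("top",f(615,205),-150),("top",f(345,137),35),("top",f(443,167),-35),("scene",(113,111),-150),("scene",(164,170),150)):
    o,d=ray(n,*px);o=R3.T@(o-t3);d=R3.T@d
    p=o+d*(y-o[1])/d[1]
    # intersect ray with lid_edge circle: radius about the hinge axis (95,75)
    s=np.roots([d[0]**2+d[2]**2,2*((o[0]-95)*d[0]+(o[2]-75)*d[2]),(o[0]-95)**2+(o[2]-75)**2-158**2-28**2])
    for k in s:
        if np.isreal(k):
            q=o+d*k.real; print(n,y,"pt",np.round(q),"ang",round(np.arctan2(q[2]-75,95-q[0])-np.arctan2(28,158),3))
for n,p,z in(("top",f(42,168),95),("top",f(610,324),46)):
    q=onz(n,*p,z);print(q,R3.T@(q-t3))
E
```

```text
yaw -0.31379695210133934 t [ 609.7320466  -176.30439689] res [[-1.2, 0.7], [-0.7, -0.2], [-1.2, 0.3], [0.3, -2.6], [2.7, 1.8]] start [ 480.74487631 -255.00475822]
top 150 pt [162. 138. -71.] ang -2.177
top 150 pt [ 59. 147. 231.] ang 1.168
top -150 pt [ 157. -253.  -73.] ang -2.141
top -150 pt [  55. -149.  230.] ang 1.141
top 35 pt [143. -16. -78.] ang -2.052
top 35 pt [ 44.  30. 227.] ang 1.073
top -35 pt [ 144. -104.  -78.] ang -2.058
top -35 pt [ 45. -36. 227.] ang 1.078
scene -150 pt [ -27. -566.  -30.] ang -0.886
scene -150 pt [  57. -123.  231.] ang 1.154
scene 150 pt [ -39. -125.  -14.] ang -0.76
scene 150 pt [ 43. 157. 227.] ang 1.068
[671.91576886  31.72520294  95.        ] [ -5.06580202 217.06558311  95.        ]
[ 562.1531738  -406.40636532   46.        ] [  25.77060437 -233.55200911   46.        ]
```

Unit pose: yaw −0.314, origin (610,−176). The lid is open about 1.15 rad. The tool axes already line up with the unit (tool x = −unit x, tool y = unit y). In the unit frame the TCP is at (−635, 479, 231). I'll raise it and travel across with the fingers shut.

Emit:
move_arm:
  plan:
    - [0, 0, -0.04, 0, 0, 0]
    - [0, 0, -0.08, 0, 0, 0]
    - [0, 0, -0.11, 0, 0, 0]
    - [-0.3, -0.28, -0.11, 0, 0, 0]
    - [-0.3, -0.28, -0.11, 0, 0, 0]
    - [-0.3, -0.28, -0.11, 0, 0, 0]
    - [-0.3, -0.28, -0.11, 0, 0, 0]
    - [-0.3, -0.28, -0.11, 0, 0, 0]
  grip: 0

```text
clock: 0.77
position: [255.2, 291.8, 340.9]
tcp_rot: [-0.487, -3.103, 0.001]
contact_force: [0.6, 0.4, -0.5]
opening: -0.001
grasp_force: 0.0
```

Emit:
move_arm:
  plan:
    - [-0.42, -0.395, 0, 0, 0, 0]
    - [-0.42, -0.395, 0, 0, 0, 0]
    - [-0.42, -0.395, 0, 0, 0, 0]
    - [-0.42, -0.395, 0, 0, 0, 0]
    - [-0.42, -0.395, 0, 0, 0, 0]
    - [-0.42, -0.395, 0, 0, 0, 0]
    - [-0.42, -0.395, 0, 0, 0, 0]
    - [-0.42, -0.395, 0, 0, 0, 0]

```text
clock: 1.43
position: [416.0, -0.5, 341.1]
tcp_rot: [-0.49, -3.103, -0.0]
contact_force: [0.6, 1.4, 0.4]
opening: 0.002
grasp_force: 0.0
```

Emit:
move_arm:
  plan:
    - [-0.18, -0.17, 0, 0, 0, 0]
    - [-0.18, -0.17, 0, 0, 0, 0]
    - [-0.18, -0.17, 0, 0, 0, 0]
    - [-0.18, -0.17, 0, 0, 0, 0]
    - [-0.18, -0.17, 0, 0, 0, 0]
    - [-0.18, -0.17, 0, 0, 0, 0]
    - [-0.18, -0.17, 0, 0, 0, 0]

```text
clock: 2.02
position: [536.7, -221.5, 336.6]
tcp_rot: [-0.498, -3.097, 0.002]
contact_force: [-0.6, 1.3, -0.8]
opening: 0.004
grasp_force: 0.0
```

```bash
cat >> h.py <<'E'
def unit(p):
    c,s=np.cos(-.314),np.sin(-.314);d=np.array(p)-[609.7,-176.3,0]
    return np.round([c*d[0]+s*d[1],-s*d[0]+c*d[1],d[2]],1)
def show():
    from scipy.spatial.transform import Rotation as Ro
    s=ctrl.get_state();z=Ro.from_rotvec(s["tcp_rot"]).as_matrix()
    print(s["clock"],unit(s["position"]),"joints",np.round(s["joints"],2),"F",np.round(s["contact_force"],1));print("tool xyz in unit",[np.round(unit(z[:,i]+[609.7,-176.3,0]),1).tolist() for i in range(3)], np.round(s["tcp_rot"],3))
E
python3 -c "
from h import *;show()"
```

```text
2.0167 [-55.5 -65.5 336.6] joints [-0.39  0.4   0.5   1.68 -0.   -0.07] F [-0.6  1.3 -0.8]
tool xyz in unit [[-1.0, 0.0, 0.0], [0.0, 1.0, -0.0], [-0.0, -0.0, -1.0]] [-4.980e-01 -3.097e+00  2.000e-03]
```

Emit:
move_arm:
  plan:
    - [-0.04, 0, 0, 0, -0.12, 0]
    - [-0.08, 0, 0, 0, -0.24, 0]
    - [-0.12, 0, 0, 0, -0.36, 0]
    - [-0.16, 0, 0, 0, -0.48, 0]
    - [-0.16, 0, 0.03, 0, -0.6, 0]
    - [-0.16, 0, 0.05, 0, -0.6, 0]
    - [-0.16, 0, 0.05, 0, -0.6, 0]

```text
clock: 2.6
position: [671.5, -258.4, 266.4]
tcp_rot: [0.404, 2.554, -0.112]
contact_force: [-6.3, 2.6, -12.1]
opening: 0.001
grasp_force: 0.0
```

```bash
python3 -c "
from h import *;show()
from cell import read_camera;import cv2
cv2.imwrite('pics/s1.png',cv2.resize(read_camera('scene')[60:270,80:360,::-1],None,fx=2.5,fy=2.5,interpolation=2))"
```

```text
2.6 [ 84.1 -59.  266.4] joints [-0.38  0.26 -0.04  0.71  0.04 -0.06] F [ -6.3   2.6 -12.1]
tool xyz in unit [[-0.8, 0.0, -0.5], [-0.0, 1.0, 0.0], [0.5, 0.0, -0.8]] [ 0.404  2.554 -0.112]
```

View pics/s1.png

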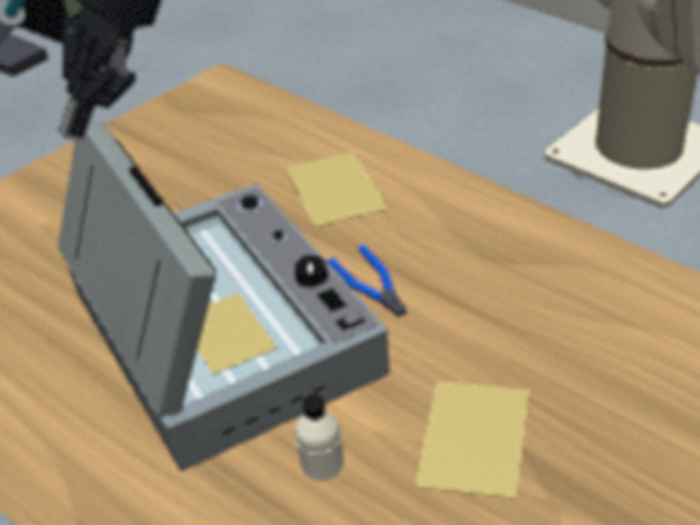

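The fingertips (72,130) are just above and behind the lid's far top corner (85,140). The lid is unmoved. I'll let the arm settle and check.

Emit:
move_arm:
  plan:
    - [0, 0, 0, 0, 0, 0]
    - [0, 0, 0, 0, 0, 0]
    - [0, 0, 0, 0, 0, 0]

```text
clock: 2.9
position: [691.2, -266.3, 298.8]
tcp_rot: [0.394, 2.504, -0.125]
contact_force: [0.4, 0.5, 1.2]
opening: 0.003
grasp_force: 0.0
```

```bash
python3 -c "
from h import *;show()"
```

```text
2.9 [105.3 -60.5 298.8] joints [-0.38  0.26  0.02  0.72  0.04 -0.06] F [0.4 0.5 1.2]
tool xyz in unit [[-0.8, -0.0, -0.6], [-0.0, 1.0, -0.0], [0.6, 0.0, -0.8]] [ 0.394  2.504 -0.125]
```

Emit:
move_arm:
  plan:
    - [0.01, 0, 0.012, 0, 0, 0]
    - [0.02, 0, 0.023, 0, 0, 0]
    - [0.03, 0, 0.035, 0, 0, 0]
    - [0.04, 0, 0.046, 0, 0, 0]
    - [0.052, 0, 0.058, 0, 0, 0]
    - [0.052, 0, 0.058, 0, 0, 0]
    - [0.052, 0, 0.058, 0, 0, 0]

```text
clock: 3.48
position: [679.3, -262.4, 216.5]
tcp_rot: [0.396, 2.512, -0.123]
contact_force: [0.3, 0.1, -0.2]
opening: -0.0
grasp_force: 0.0
```

```bash
python3 -c "
from h import *;show()"
```

```text
3.4833 [ 92.8 -60.4 216.5] joints [-0.39  0.29 -0.16  0.52  0.04 -0.06] F [ 0.3  0.1 -0.2]
tool xyz in unit [[-0.8, -0.0, -0.6], [-0.0, 1.0, -0.0], [0.6, 0.0, -0.8]] [ 0.396  2.512 -0.123]
```

Emit:
move_arm:
  plan:
    - [0.009, 0, -0.007, 0, 0, 0]
    - [0.018, 0, -0.013, 0, 0, 0]
    - [0.024, 0, -0.015, 0, 0, 0]
    - [0.031, 0, -0.017, 0, 0, 0]
    - [0.038, 0, -0.019, 0, 0, 0]
    - [0.045, 0, -0.021, 0, 0, 0]
    - [0.052, 0, -0.022, 0, 0, 0]
    - [0.052, 0, -0.022, 0, 0, 0]

```text
clock: 4.15
position: [624.7, -244.6, 204.7]
tcp_rot: [0.396, 2.512, -0.123]
contact_force: [0.6, 0.0, 4.1]
opening: 0.002
grasp_force: 2.0
```

```bash
python3 -c "
from h import *;show()
from cell import read_camera;import cv2
cv2.imwrite('pics/s2.png',cv2.resize(read_camera('scene')[60:270,80:360,::-1],None,fx=2.5,fy=2.5,interpolation=2))"
```

```text
4.15 [ 35.4 -60.3 204.7] joints [-0.39  0.2  -0.32  0.45  0.05 -0.07] F [0.6 0.  4.1]
tool xyz in unit [[-0.8, -0.0, -0.6], [-0.0, 1.0, -0.0], [0.6, 0.0, -0.8]] [ 0.396  2.512 -0.123]
```

View pics/s2.png

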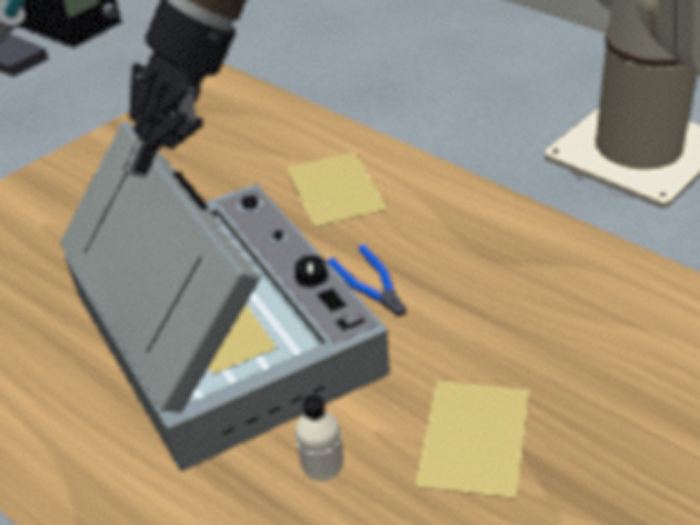

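The fingertips (145,165) rest on the outer face and the lid has followed to about 0.9 rad. I'll continue along the arc.

Emit:
move_arm:
  plan:
    - [0.01, 0, -0.001, 0, 0, 0]
    - [0.02, 0, -0.001, 0, 0, 0]
    - [0.03, 0, 0, 0, 0, 0]
    - [0.039, 0, 0, 0, 0, 0]
    - [0.049, 0, 0.003, 0, 0, 0]
    - [0.059, 0, 0.006, 0, 0, 0]
    - [0.069, 0, 0.01, 0, 0, 0]
    - [0.079, 0, 0.014, 0, 0, 0]

```text
clock: 4.87
position: [570.5, -226.9, 147.8]
tcp_rot: [0.396, 2.513, -0.123]
contact_force: [4.7, -0.2, 2.6]
opening: 0.001
grasp_force: 1.9
```

```bash
python3 -c "
from h import *;show()"
```

```text
4.8667 [-21.7 -60.2 147.8] joints [-0.4   0.16 -0.54  0.27  0.05 -0.08] F [ 4.7 -0.2  2.6]
tool xyz in unit [[-0.8, -0.0, -0.6], [-0.0, 1.0, 0.0], [0.6, 0.0, -0.8]] [ 0.396  2.513 -0.123]
```

Emit:
move_arm:
  plan:
    - [0.007, 0, 0.004, 0, 0, 0]
    - [0.014, 0, 0.009, 0, 0, 0]
    - [0.02, 0, 0.013, 0, 0, 0]
    - [0.026, 0, 0.018, 0, 0, 0]
    - [0.031, 0, 0.022, 0, 0, 0]
    - [0.034, 0, 0.025, 0, 0, 0]
    - [0.035, 0, 0.026, 0, 0, 0]
    - [0.035, 0, 0.026, 0, 0, 0]

```text
clock: 5.53
position: [556.8, -222.5, 107.1]
tcp_rot: [0.396, 2.513, -0.122]
contact_force: [-10.2, 4.7, 18.4]
opening: 0.001
grasp_force: 8.6
```

```bash
python3 -c "
from h import *;show()
from cell import read_camera;import cv2
cv2.imwrite('pics/s3.png',cv2.resize(read_camera('scene')[60:270,80:360,::-1],None,fx=2.5,fy=2.5,interpolation=2))"
```

```text
5.5333 [-36.  -60.2 107.1] joints [-0.41  0.2  -0.62  0.14  0.05 -0.08] F [-10.2   4.7  18.4]
tool xyz in unit [[-0.8, -0.0, -0.6], [-0.0, 1.0, 0.0], [0.6, 0.0, -0.8]] [ 0.396  2.513 -0.122]
```

View pics/s3.png

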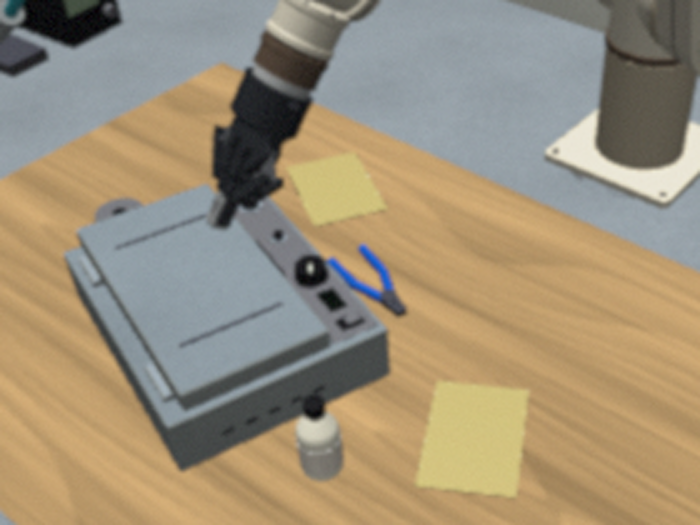

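The lid looks fully shut and the force has risen to 18 N, which means it is against its stop. I'll press a little harder, hold, then lift off.

Emit:
move_arm:
  plan:
    - [0.001, 0, 0.002, 0, 0, 0]
    - [0.001, 0, 0.002, 0, 0, 0]
    - [0.001, 0, 0.002, 0, 0, 0]
    - [0.001, 0, 0.002, 0, 0, 0]

```text
clock: 5.92
position: [557.1, -222.5, 106.8]
tcp_rot: [0.396, 2.511, -0.123]
contact_force: [-22.1, 9.3, 32.4]
opening: -0.0
grasp_force: 16.5
```

Emit:
move_arm:
  plan:
    - [-0.004, 0, -0.006, 0, 0, 0]
    - [-0.015, 0, -0.022, 0, 0, 0]
    - [-0.026, 0, -0.038, 0, 0, 0]
    - [-0.034, 0, -0.05, 0, 0, 0]
    - [-0.034, 0, -0.05, 0, 0, 0]
    - [-0.034, 0, -0.05, 0, 0, 0]
    - [-0.034, 0, -0.05, 0, 0, 0]

```text
clock: 6.5
position: [555.4, -222.3, 161.5]
tcp_rot: [0.398, 2.519, -0.122]
contact_force: [0.1, 1.0, -0.9]
opening: 0.001
grasp_force: 0.0
```

```bash
python3 -c "
from h import *;show()"
```

```text
6.5 [-37.5 -60.5 161.5] joints [-0.41  0.12 -0.54  0.32  0.05 -0.08] F [ 0.1  1.  -0.9]
tool xyz in unit [[-0.8, -0.0, -0.6], [-0.0, 1.0, 0.0], [0.6, 0.0, -0.8]] [ 0.398  2.519 -0.122]
```

Emit:
move_arm:
  plan:
    - [0.012, -0.011, -0.005, 0, 0.1, 0]
    - [0.024, -0.022, -0.01, 0, 0.2, 0]
    - [0.036, -0.033, -0.015, 0, 0.3, 0]
    - [0.048, -0.044, -0.02, 0, 0.4, 0]
    - [0.056, -0.055, -0.025, 0, 0.5, 0]
    - [0.056, -0.055, -0.025, 0, 0.6, 0]
    - [0.056, -0.055, -0.025, 0, 0.6, 0]
    - [0.056, -0.055, -0.025, 0, 0.6, 0]

```text
clock: 7.17
position: [482.5, -256.4, 149.5]
tcp_rot: [-0.489, -3.1, -0.002]
contact_force: [-0.1, 1.1, 0.6]
opening: -0.001
grasp_force: 0.0
```

Emit:
move_arm:
  plan:
    - [0, 0, 0, 0, 0, 0]
    - [0, 0, 0, 0, 0, 0]

```text
clock: 7.33
position: [481.3, -255.7, 152.1]
tcp_rot: [-0.489, -3.103, -0.0]
contact_force: [-0.6, -0.4, 0.1]
opening: 0.002
grasp_force: 0.0
```

```bash
python3 -c "
from h import *;show()
from cell import read_camera;import cv2
t=read_camera('top')[100:240,250:420,::-1];w=read_camera('wrist')[:,:,::-1]
t=cv2.resize(t,(466,384),interpolation=2);o=np.hstack([t,w]);cv2.imwrite('pics/s4.png',cv2.resize(o,None,fx=.8,fy=.8))"
```

```text
7.3333 [ -97.6 -115.2  152.1] joints [-0.49  0.37 -0.02  1.18  0.   -0.18] F [-0.6 -0.4  0.1]
tool xyz in unit [[-1.0, -0.0, 0.0], [-0.0, 1.0, 0.0], [-0.0, 0.0, -1.0]] [-0.489 -3.103 -0.   ]
```

View pics/s4.png

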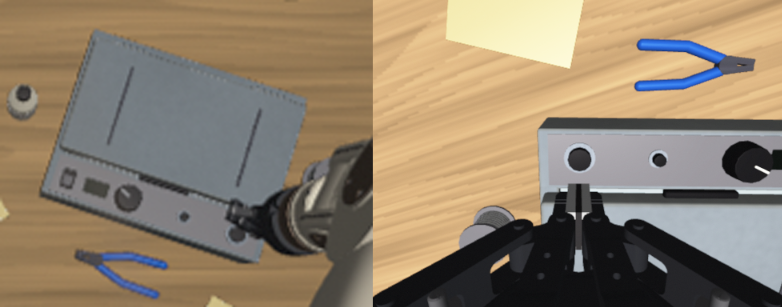

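The left half shows the lid flush, and the knob and stop button untouched. In the wrist view (right half) start is at (579,159) and stop at (659,159). I'll cast a ray through start to get its position.

```bash
python3 -c "
from h import *
p=onz('wrist',257.5,198.5,84);print(p,unit(p));p=onz('wrist',(659-373)/.8,198.8,84);print(unit(p))"
```

```text
[ 479.84148887 -254.43997272   84.        ] [ -99.4 -114.4   84. ]
[-99.2 -40.4  84. ]
```

The close look agrees to within 2 mm, so I'll descend and press.

Emit:
move_arm:
  plan:
    - [0.001, 0, 0.015, 0, 0, 0]
    - [0.001, 0, 0.03, 0, 0, 0]
    - [0.001, 0, 0.045, 0, 0, 0]
    - [0.001, 0, 0.056, 0, 0, 0]
    - [0.001, 0, 0.062, 0, 0, 0]
    - [0.001, 0, 0.066, 0, 0, 0]
    - [0.001, 0, 0.068, 0, 0, 0]
    - [0.001, 0, 0.068, 0, 0, 0]

```text
clock: 8.1
position: [481.5, -256.1, 85.1]
tcp_rot: [0.489, 3.103, -0.0]
contact_force: [0.6, 0.2, -0.3]
opening: 0.004
grasp_force: 0.0
```

Emit:
move_arm:
  plan:
    - [0, 0, 0.002, 0, 0, 0]
    - [0, 0, 0.004, 0, 0, 0]
    - [0, 0, 0.005, 0, 0, 0]
    - [0, 0, 0.006, 0, 0, 0]
    - [0, 0, 0.006, 0, 0, 0]
    - [0, 0, 0.006, 0, 0, 0]

```text
clock: 8.6
position: [482.1, -256.4, 79.4]
tcp_rot: [0.489, 3.102, -0.001]
contact_force: [0.3, 0.7, 5.4]
opening: -0.001
grasp_force: 2.3
```

Emit:
move_arm:
  plan:
    - [0, 0, 0.001, 0, 0, 0]
    - [0, 0, 0.002, 0, 0, 0]
    - [0, 0, 0.002, 0, 0, 0]
    - [0, 0, 0.002, 0, 0, 0]

```text
clock: 8.93
position: [482.2, -256.5, 78.9]
tcp_rot: [0.489, 3.101, -0.001]
contact_force: [-4.0, 1.3, 15.3]
opening: 0.002
grasp_force: 7.1
```

The force is 15 N with no further travel, so the button is fully in. I'll lift off.

Emit:
move_arm:
  plan:
    - [0, 0, -0.005, 0, 0, 0]
    - [0, 0, -0.02, 0, 0, 0]
    - [0, 0, -0.05, 0, 0, 0]
    - [0, 0, -0.08, 0, 0, 0]
    - [0, 0, -0.1, 0, 0, 0]
    - [0, 0, -0.1, 0, 0, 0]
    - [0, 0, -0.1, 0, 0, 0]
    - [0, 0, -0.1, 0, 0, 0]

```text
clock: 9.6
position: [480.7, -255.7, 175.4]
tcp_rot: [-0.489, -3.101, -0.001]
contact_force: [-1.6, -0.1, -0.3]
opening: -0.002
grasp_force: 0.0
```

```bash
python3 -c "
from h import *;show()
from cell import read_camera;import cv2
t=read_camera('scene')[60:270,80:360,::-1];w=read_camera('wrist')[:,:,::-1]
t=cv2.resize(t,(512,384),interpolation=2);o=np.hstack([t,w]);cv2.imwrite('pics/s5.png',cv2.resize(o,None,fx=.78,fy=.78))"
```

```text
9.6 [ -98.2 -115.3  175.4] joints [-0.49  0.36  0.02  1.24 -0.   -0.18] F [-1.6 -0.1 -0.3]
tool xyz in unit [[-1.0, -0.0, 0.0], [-0.0, 1.0, 0.0], [-0.0, 0.0, -1.0]] [-4.890e-01 -3.101e+00 -1.000e-03]
```

View pics/s5.png

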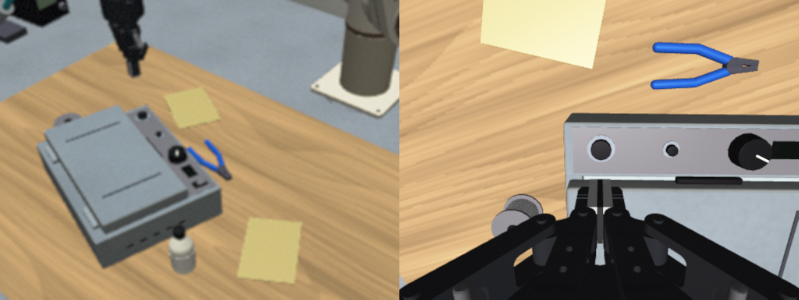

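The lid is shut, start (600,149) is back up, and the gripper is clear of everything. Handing in.

```bash
python3 -c "
from cell import ctrl;print(ctrl.finish_job())"
```

```text
the job is handed in; nothing more can be done
None
```

The lid was pushed gently shut, the start button was then pressed right in and released, and the job is handed in at about 10 s of the 42 s allowed; no verdict came back.

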